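# Tip the taro into the hopper, then hold its spring gate open at the mark

## Robot

A 6-joint arm with a two-finger parallel gripper is mounted at the origin on a cart in front of the work surface, level with it; the furniture and walls round the work are solid. World frame = base frame: x ahead of the robot, y to its left, z up, the work surface at z = 0. Lengths are in m, angles in degrees, forces in N, time in s.
With the tool pointing down it reaches from about 0.4 to 0.825 m from the base axis. Payload 7 kg.
Tool frame: the origin (TCP) lies between the finger pads; the fingertips stand 25 mm ahead of it and the grasp point (between the pads) lies 6 mm ahead of it; z points along the fingers, y is the line along which they close (so a half turn about z gives the same grasp; the last joint's range is limited). The gripper opens to 88 mm and grips with 3 to 60 N. Pads are 19 mm wide; open, the fingers measure 130 mm over their backs; the gripper's body (78 mm by 193 mm) begins 47 mm behind the grasp point.
Start: joints at [84.345, 20.546, 0.682, 0, -70.136, -16.507], TCP at [0.255, 0.625, 0.252] pointing down, gripper open.
Joint ranges: [-176.03, 176.03], [-82.01, 121.73], [-58.28, 71.71], [-173.87, 95.51], [-174.79, -0.11], [-173.66, 173.66]. Speed limits (degrees/s): [136.94, 136.94, 172.46, 180, 180, 180].

## Interface

Orientations are given as [roll, pitch, yaw] about the fixed x, y, z axes, in that order (R = Rz(yaw) Ry(pitch) Rx(roll)).
In Python, from plant import ctrl gives the robot as it stands.
- The arm moves only by the tool drive_effector, called after "Emit:" as a command line: name --argument value ..., lists and objects as JSON in quotes. Schema: {"type":"object","properties":{"offsets":{"type":"array","items":{"type":"object","properties":{"x":{"type":"number"},"y":{"type":"number"},"z":{"type":"number"},"twist":{"type":"number"},"aperture":{"type":"number"}},"additionalProperties":false,"required":["aperture"]},"minItems":1,"maxItems":8},"only":{"type":"string"},"quiet":{"type":"boolean"},"lines":{"type":"string"}},"required":["offsets"],"additionalProperties":false}. offsets is a list of rows, 1 to 8 of them, each an object with the fields x, y, z (the shift in fractions of the full range, 1 being 1 m), twist (a turn about the tool's z in fractions of the full range, 1 being 180 degrees), aperture (the finger opening in m); a field left out counts as zero (the opening has to be given); each row is the pose to reach, as a shift and turn from the pose commanded when the call began, along the tool's axes at that moment; what a row does not reach only later rows make up. A row lasts 1/8 s, in which the tool goes at most 0.0625 m and 10.7 degrees, less where a joint would pass 70% of its speed; a pose out of reach is approached as far as the arm can. The fingers move at their own pace and stop on an object; the grip force is fixed at half the most. Time passes only in rows, so rows that do not move let the fingers close. The tool returns the time, the measured TCP pose, the force, the opening and the grip force at its end. only (a regular expression) keeps the lines of the reply that match it, lines (a string "A,B") keeps lines A to B, and quiet returns only ok. Shift and turn numbers lie between -1 and 1, and a call with a number outside is refused. Input that does not fit is refused with a message, and nothing moves.
- ctrl.get_obs(): the state, without advancing time (a new reading comes with each control period).
- ctrl.snapshot(name): name is "scene" or "top"; returns a dict with "frame" (480x640x3 uint8, red, green, blue), "z_map" (480x640 float32, m along the optical axis (not along the pixel's ray), 0 where there is no reading), "fovy" (degrees; the focal length in pixels is half the picture's height over the tangent of half this angle, whatever the lens; pixels are square), "cx", "cy" (the principal point, pixels), "k1" (the pictures are not rectified: a ray, as slopes to the right and down, at radius r is drawn at 1 + k1 r^2 times it, then the intrinsics apply), "R" (3x3) and "t" (3): a world point X has camera coordinates R X + t. Camera axes: x right, y down, z forward; pixel columns grow to the right and rows downward; lengths in m; the calibration is good to about 2 mm. A picture is of the moment at which its call begins.
- ctrl.close_job(): hands the job in; it is judged then, once.
The state is a dict: "clock": time; "joint_pos": joint angles; "qvel": joint speeds; "tau": joint torques, N m; "tool_pos": TCP position; "orientation": TCP orientation; "force": force on the tool from outside, world axes, zero at the start; "moment": the same for the moment, N m; "opening": finger opening in m; "gripper_force": force on a finger pad.
Only numpy, scipy, OpenCV 4.12 (cv2) and the standard library are available. Lean on these libraries where they do the work, as an engineer would, in place of code of your own. Each camera call takes 0.05 s, during which the arm holds its last target. There are 200 camera calls.

## Task

With the gate shut, lift the loading tray by its black handle so that the two taro pieces slide into the green hopper (never touch the pieces with the fingers), then lower the tray back onto its rest. Then pull the yellow grip of the spring gate out until the black line beside it meets the red mark clipped on the rails, never as far as the end stop, so that both pieces drop into the pan below. Finish while still holding the gate at the mark, with the red mark, the calculator, marker, tape roll and spice jar left where they were.

Things in the scene. Friction and masses are not known exactly. Their poses are not given: they have to be found in the camera images.
- hopper: Fixed green and steel hopper. Origin on the table under its throat; x from front to back wall, y away from the tray, z up; yaw -0.12 to 0.34 rad. Open top, inside 95 (x) by 154 mm (y); wall tops: front z 180, back 200, +y 225, -y 148 mm. Pan floor at z 6. Front wall's outer face at x -58. Two rails at y +-44, top z 75, run forward to x -240 mm, where a dark cross bar (top z 72) joins them.
- mark (a point): The red mark: a stiff clip with a 6 mm wide saddle over each rail (tops at z 77 mm), set at a different place each time, x between -222 and -198 mm in the hopper's frame. The point is midway between the rails, y 0, z 80 mm. It stays where it is set.
- gate (a joint): How far the gate is pulled out, m: 0 shut, end stop at 0.130; the red mark asks for 0.090 to 0.114, as it is set. It slides straight along the hopper's -x. A spring pulls it shut: about 3 N when shut and 8.5 to 10 N at the mark; 0.3 kg. It does not stay open by itself.
- gate_grip (a point): Point in the gate's yellow upright grip (24 mm along the pull, 12 mm across, top at z 124 mm), 16 mm below its top, at z 108 mm; with the gate shut at x -108, y 0 in the hopper's frame, 50 mm before the front wall. The gate's plate, also the throat's bottom, has its top at z 80 mm. Pinch the grip from above, closing along the hopper's y.
- gate_line (a point): Middle of the black line across the gate's plate, under the grip's centre: x -108, y 0, z 80 mm in the hopper's frame with the gate shut. It moves out with the gate; at the mark it has the same x in the hopper's frame as the red mark.
- tray (a joint): Angle of the loading tray, rad: 0 level on its rest, grows as the handle end is lifted, stop at 1.1. Under its own weight it falls back to 0 when let go; the handle takes about 3 N to lift. The pieces slide off reliably from about 0.85.
- tray_hinge (a point): Middle of the tray's hinge, at x 0, y -81, z 150 mm in the hopper's frame; its axis runs along the hopper's x. The level steel tray reaches from here 194 mm to the hopper's -y; 92 mm wide, floor 2 mm above the hinge, side walls to 32 mm above it, open at the hinge end.
- tray_handle (a point): Point on the axis of the tray's black round handle (16 mm thick, 52 mm long, along the hopper's -y from the tray's outer end), 22 mm from its tip; 224 mm out from the hinge and 12 mm above it when level (z 162 mm). Pinched across (closing along the hopper's x) by an upright gripper, it can turn between the pads while the point moves on an arc about the hinge.
- calculator: Pocket calculator, 110 x 68 x 17 mm, bystander; origin under its centre.
- marker: Red and white marker pen, 135 mm long, 16 mm thick, bystander; origin under its middle.
- tape_roll: Brown tape roll, 96 mm across, 48 mm high, bystander; origin under its centre.
- pepper_jar: Spice jar, 44 mm across, 96 mm high, bystander; origin under its centre.
- taro_a_mid (a point): Centre of mass of a speckled cut taro piece, 46 x 51 x 47 mm, about 60 g, one of two that lie in a row on the tray at the start, either one first.
- taro_b_mid (a point): Centre of mass of a speckled cut taro piece, 40 x 66 x 50 mm, about 60 g, one of two that lie in a row on the tray at the start, either one first.

How it is judged (in metres and radians):
On the way, in this order (a step that is already met when the one before it is completed fails the run):
1. the tray is tipped by more than 0.6 rad (value of joint tray above 0.6 rad), for 0.1 s.
2. both taro pieces lie in the hopper on the shut gate (out by less than 15 mm), and the tray is back down (under 0.08 rad) (x of taro_a_mid in the frame of hopper between -0.055 and 0.055 m and y of taro_a_mid in the frame of hopper between -0.08 and 0.08 m and height (world z) of taro_a_mid between 0.088 and 0.2 m and x of taro_b_mid in the frame of hopper between -0.055 and 0.055 m and y of taro_b_mid in the frame of hopper between -0.08 and 0.08 m and height (world z) of taro_b_mid between 0.088 and 0.2 m and value of joint tray below 0.08 rad and value of joint gate below 0.015 m), for 0.2 s.
3. the gate is pulled out until its black line is within 8 mm of the red mark (x of gate_line in the frame of mark between -0.008 and 0.008 m), for 0.2 s.
At the end, for the whole second after the job is handed in: The gate's black line is within 8 mm of the red mark, held by the fingers (over 2 N); both taro pieces lie still in the pan; the tray is down (under 0.08 rad); calculator, marker, tape roll and spice jar within 30 mm and red mark within 5 mm of their starts (all of step 3 and value of joint tray below 0.08 rad and contact force between the fingers and gate above 2 N and x of taro_a_mid in the frame of hopper between -0.055 and 0.055 m and y of taro_a_mid in the frame of hopper between -0.08 and 0.08 m and height (world z) of each of taro_a_mid, taro_b_mid below 0.085 m and x of taro_b_mid in the frame of hopper between -0.055 and 0.055 m and y of taro_b_mid in the frame of hopper between -0.08 and 0.08 m and linear speed of each of taro_a, taro_b below 0.05 m/s and distance of each of calculator, marker, tape_roll, pepper_jar from where it was at the start of the episode below 0.03 m and distance of mark from where it was at the start of the episode below 0.005 m); the arm keeps its last pose, push and grip.
It fails at once if the red mark is shifted by more than 5 mm (distance of mark from where it was at the start of the episode above 0.005 m).
It fails at once if the gate is pulled out to its end stop (more than 125 mm) (value of joint gate above 0.125 m).
It fails at once if the fingers touch a taro piece (contact force between the fingers and taro_a above 0.5 N or contact force between the fingers and taro_b above 0.5 N).
It fails at once if the calculator, marker, tape roll or spice jar is moved by more than 30 mm (distance of any of calculator, marker, tape_roll, pepper_jar from where it was at the start of the episode above 0.03 m).
It also fails if it takes over 58 s, if anything falls off the work surface, if the arm or the gripper's body presses on something with over 40 N, if the wrist force passes 120 N, or if a joint passes its speed limit or range.

## Working session

There is one attempt and no reset: what is moved stays moved. The work goes in short steps, Python scripts to look and compute and a tool call to move; the robot and the scene stay as the last step left them, time stands still between calls to the robot, and variables do not carry over. Pictures are saved under pics/ and viewed, at most 10 in all, crops included, and the job is handed in when it is done.

```bash
ls; mkdir -p pics; cat > h.py <<'E'
import numpy as np, cv2
from plant import ctrl
def K(s):
    f=240/np.tan(np.radians(s["fovy"]/2)); return np.array([[f,0,s["cx"]],[0,f,s["cy"]],[0,0,1.]])
def und(s,uv):
    uv=np.asarray(uv,float).reshape(-1,2); k=K(s); d=(uv-k[:2,2])/k[0,0]; x=d.copy()
    for _ in range(20): x=d/(1+s["k1"]*(x**2).sum(1,keepdims=True))
    return np.c_[x,np.ones(len(x))]
def onplane(s,uv,z):
    r=und(s,uv)@s["R"]; c=-s["R"].T@s["t"]
    return c+r*((z-c[2])/r[:,2])[:,None]
def bydepth(s,uv):
    uv=np.asarray(uv).reshape(-1,2).astype(int); zz=s["z_map"][uv[:,1],uv[:,0]]
    return (und(s,uv)*zz[:,None]-s["t"])@s["R"]
def proj(s,X):
    c=np.asarray(X)@s["R"].T+s["t"]; x=c[...,:2]/c[...,2:]
    x=x*(1+s["k1"]*(x**2).sum(-1,keepdims=True)); k=K(s); return x*k[0,0]+k[:2,2]
E
python3 - <<'E'
from h import *
import pickle
for n in("top","scene"):
    s=ctrl.snapshot(n); cv2.imwrite(f"pics/{n}0.png",s["frame"][:,:,::-1]); pickle.dump(s,open(n+"0.pkl","wb"))
    print(n,s["fovy"],s["k1"],-s["R"].T@s["t"],(s["z_map"]>0).mean())
print(ctrl.get_obs())
E
```

```text
pics
plant.py
top 54.81880106932598 -0.08634165088042516 [ 0.47677004 -0.02360331  1.11567734] 0.9959602864583333
scene 49.05752148412804 -0.07325669944730377 [-0.14806081 -0.97791193  0.96501973] 0.8266731770833333
{'clock': 0.1, 'joint_pos': array([ 8.43450405e+01,  2.05893533e+01,  6.38902129e-01, -1.55805241e-02,
       -7.01351471e+01, -1.65077429e+01]), 'qvel': array([-0.045313  , -0.03086776,  0.11812567,  0.09676796, -0.0278727 ,
       -0.06987396]), 'tau': array([-1.06831318e-03, -5.84161735e+01,  2.93746895e+01,  7.01548845e+00,
        1.00863082e-02, -6.04254046e-05]), 'tool_pos': array([0.25451043, 0.62475819, 0.25069938]), 'orientation': array([ 1.79913768e+02, -1.02806420e-02, -2.21679999e+01]), 'force': array([ 0.44291218,  0.0262985 , -0.62185053]), 'moment': array([ 0.02595888, -0.01625623, -0.0212005 ]), 'gripper_force': 0.0, 'opening': 0.08814261929183345}
```

View pics/top0.png

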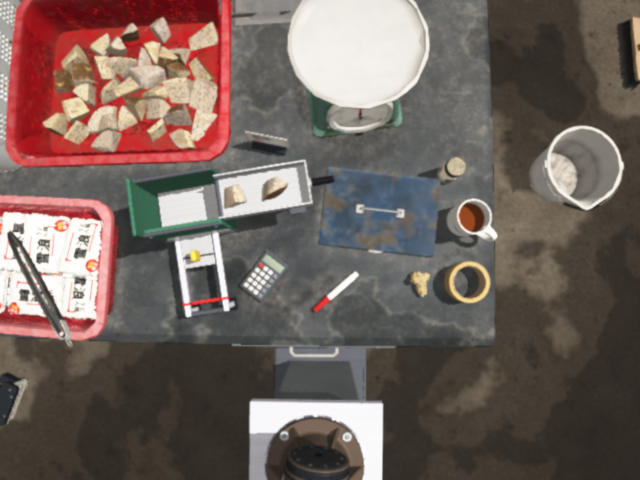

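View pics/scene0.png

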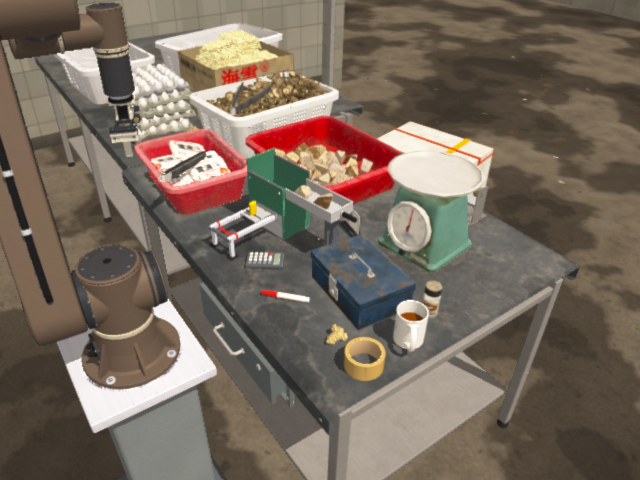

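The top view shows the green hopper at (170,205), the tray with both pieces at (235,195) and (275,185), and the handle at (322,181). The yellow grip is at (194,256), the red mark runs about (187–230,301), and the blue toolbox sits beside the handle. Next I'll measure these.

```bash
cat > m.py <<'E'
from h import *
import pickle
T=pickle.load(open("top0.pkl","rb"));S=pickle.load(open("scene0.pkl","rb"))
def mask(s,lo,hi,box):
    hsv=cv2.cvtColor(s["frame"],cv2.COLOR_RGB2HSV); m=cv2.inRange(hsv,lo,hi); x0,y0,x1,y1=box
    o=np.zeros_like(m); o[y0:y1,x0:x1]=m[y0:y1,x0:x1]; return o
def px(m): v,u=np.nonzero(m); return np.c_[u,v]
for s,n,by,br in((T,"top",(180,240,215,270),(175,290,245,315)),(S,"scene",(235,190,280,225),(205,205,275,260))):
    y=px(mask(s,(20,150,120),(35,255,255),by)); r=px(mask(s,(0,140,90),(8,255,255),br))|0
    P=bydepth(s,y); print(n,"yellow",len(y),y.mean(0),"z",P[:,2].min(),P[:,2].max(), "top:",P[P[:,2]>.118].mean(0),(P[:,2]>.118).sum())
    P=bydepth(s,r); print(" red",len(r),r.min(0),r.max(0),"z",np.percentile(P[:,2],[5,50,95])); 
    q=onplane(s,r,.078); print("  red centre",q.mean(0), "cam line", cv2.fitLine(q[:,:2].astype(np.float32),2,0,.01,.01).ravel(), q.min(0),q.max(0))
# handle
h=px(mask(T,(0,0,0),(179,255,60),(312,172,340,190))); P=bydepth(T,h); k=P[:,2]>.14
print("handle",k.sum(),h[k].min(0),h[k].max(0),P[k].mean(0),P[k].min(0),P[k].max(0))
# heights map
for nm,uv in dict(box=(345,235),boxcorner=(330,180),boxh=(380,210),wall=(150,180),scale=(355,120),thing=(268,142),trayfloor=(255,195),plate=(187,208)).items(): print(nm,bydepth(T,uv))
c=T["frame"][130:330,115:345,::-1]; cv2.imwrite("pics/crop.png",cv2.resize(c,None,fx=3,fy=3,interpolation=cv2.INTER_CUBIC)[:600])
E
python3 m.py
```

```text
top yellow 52 [195.30769231 256.23076923] z 0.0885823769912012 1.1156773407981229 top: [0.48992851 0.25365831 0.16055449] 26
 red 150 [182 297] [229 305] z [-0.00144809  0.06053948  0.0777617 ]
  red centre [0.3928553  0.24597449 0.078     ] cam line [ 0.17600672 -0.98438895  0.3928553   0.2459745 ] [0.38228958 0.194058   0.078     ] [0.40216449 0.30114261 0.078     ]
scene yellow 95 [252.29473684 207.42105263] z 0.062102454912602405 0.12382911276553707 top: [0.49236125 0.26197003 0.12064233] 19
 red 89 [205 205] [271 254] z [-0.00424263  0.01465836  0.07344631]
  red centre [0.39280935 0.27217079 0.078     ] cam line [0.00548368 0.999985   0.39280936 0.27217078] [0.37236497 0.05560243 0.078     ] [0.43720091 0.39849369 0.078     ]
handle 155 [312 176] [333 185] [ 0.65045316 -0.01347332  0.1742444 ] [ 0.47677004 -0.03576439  0.16068651] [0.66168467 0.0077891  1.11567734]
box [[ 0.54324241 -0.06430875  0.09355009]]
boxcorner [[ 0.65200434 -0.02952013  0.16864064]]
boxh [[ 0.59735466 -0.1394288   0.11259294]]
wall [[0.64425156 0.33586883 0.20182656]]
scale [[ 0.80768011 -0.0859776   0.08118022]]
thing [[0.77103203 0.11996562 0.02149592]]
trayfloor [[0.62196673 0.12796966 0.15232794]]
plate [[0.60225712 0.294836   0.0795233 ]]
```

View pics/crop.png

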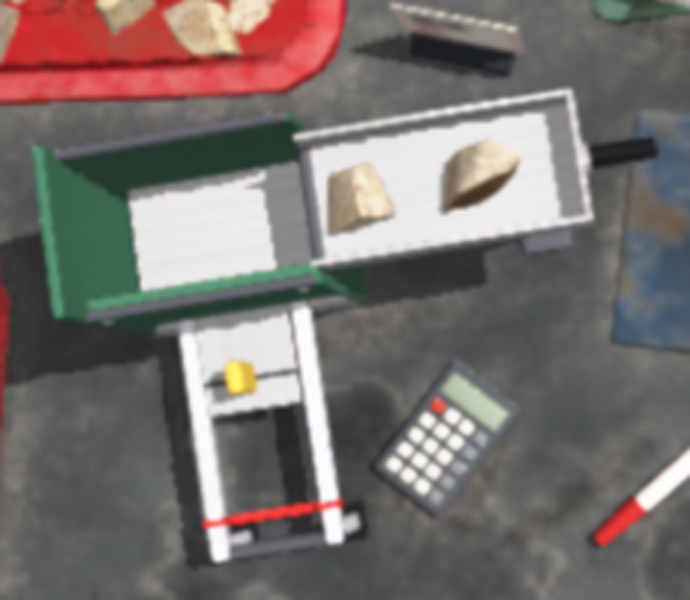

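```bash
cat > fit.py <<'E'
from m import *
C=lambda x,y:(115+x/3-.33,130+y/3-.33)
g=lambda a,z:onplane(T,C(*a),z)[0,:2]
P=[(g((572,92),.182),(.046,-.275)),(g((592,218),.182),(-.046,-.275)),
   (g((655,149),.166),(0,-.327)),((g((205,384),.08)+g((298,373),.08))/2,(-.108,0)),
   (bydepth(S,px(mask(S,(20,150,120),(35,255,255),(235,190,280,225)))) ,None)]
red=px(mask(T,(0,140,90),(8,255,255),(175,290,245,315)))
A=[];B=[]
for a,b in P[:4]: A.append(a);B.append(b)
A=np.array(A);B=np.array(B)
a0,b0=A.mean(0),B.mean(0); U,_,V=np.linalg.svd((B-b0).T@(A-a0)); R=(U@np.diag([1,np.linalg.det(U@V)])@V).T; t=a0-R@b0
print("yaw",np.degrees(np.arctan2(R[1,0],R[0,0])),"t",t,"res mm",((A-t)@R-B)*1000)
w=lambda p:(np.asarray(p)-t)@R
for n,a,z in(("hop +y wall a",(38,147),.225),("b",(58,318),.225),("railL end",(220,560),.075),("railR end",(335,543),.075),("redL",(207,524),.077),("redR",(342,505),.077),("grip top",(240,370),.124),("grip botfront",(238,392),.08)): print(n,w(g(a,z))*1000)
q=onplane(T,red,.077)[:,:2]; print("red hop",w(q).mean(0),w(q).std(0), w(q)[:,0].min(),w(q)[:,0].max())
q=P[4][0];q=q[(q[:,2]>.09)];print("grip scene",np.c_[w(q[:,:2]),q[:,2]].mean(0),w(q[:,:2]).min(0),w(q[:,:2]).max(0))
# piece extents, tray rest, scale etc.
M=lambda p:t+R@np.array(p)
print("handle",M((0,-.305)),"grip",M((-.108,0)),"hinge",M((0,-.081)))
# height of things around handle: max depth-derived z in hopper frame grid near handle
vv,uu=np.mgrid[0:480,0:640]; uv=np.c_[uu.ravel(),vv.ravel()]; X=bydepth(T,uv); ok=T["z_map"].ravel()>0; X=X[ok]; H=np.c_[w(X[:,:2]),X[:,2]]
for x in(-.12,-.08,-.04,0,.04,.08,.12): print(x,[ "%.0f"%(1000*np.max(np.r_[0,H[(abs(H[:,0]-x)<.02)&(abs(H[:,1]-y)<.02),2]])) for y in np.arange(-.44,-.05,.04)])
E
python3 fit.py | tail -n +13
```

```bash
cat >> fit.py <<'E'
print("=====")
p=H[(H[:,2]>.2)&(H[:,0]>.05)&(H[:,1]<-.2)&(H[:,1]>-.6)&(H[:,2]<.4)]
for y in np.arange(-.46,-.18,.02):
    k=p[abs(p[:,1]-y)<.01]; print("%.2f"%y, k[:,0].min().round(3) if len(k) else None, k[:,2].max().round(3) if len(k) else None)
E
python3 fit.py | sed '1,/=====/d'
```

```text
-0.46 0.112 0.269
-0.44 0.109 0.269
-0.42 0.105 0.269
-0.40 0.105 0.268
-0.38 0.109 0.268
-0.36 0.115 0.269
-0.34 0.122 0.269
-0.32 0.137 0.269
-0.30 0.152 0.27
-0.28 0.186 0.269
-0.26 None None
-0.24 None None
-0.22 None None
-0.20 None None
-0.18 None None
```

Units first: turns go in shares of 180 degrees. So 56 degrees / 180 = 0.3111.

```bash
cat > go.py <<'E'
import sys
from h import *
# tool-axis shift to hopper-frame target x y z (of TCP), yaw rel. to hopper (deg)
t=np.array([.59949,.28504]);yw=np.radians(9.9);R=np.array([[np.cos(yw),-np.sin(yw)],[np.sin(yw),np.cos(yw)]])
o=ctrl.get_obs();p=o["tool_pos"];y=np.radians(o["orientation"][2])
hx=(p[:2]-t)@R
print("clock",o["clock"],"hopper-frame TCP",hx.round(4),p[2].round(4),"yaw rel",(np.degrees(y)-9.9).round(2),"rp",o["orientation"][:2].round(2),"F",o["force"].round(1),"op",round(o["opening"],4),"gf",round(o["gripper_force"],1))
if len(sys.argv)>1:
    a=[float(v) for v in sys.argv[1:]]
    d=np.r_[t+R@a[:2],a[2]]-p
    print("d tool: %.4f %.4f %.4f turn %.2f"%(d[0]*np.cos(y)+d[1]*np.sin(y),d[0]*np.sin(y)-d[1]*np.cos(y),-d[2],-((a[3]+9.9-np.degrees(y)+180)%360-180)))
E
```

Emit:
drive_effector --offsets '[{"z":-0.06,"aperture":0.088},{"x":0.02,"y":0.015,"z":-0.11,"twist":0.0444,"aperture":0.088},{"x":0.07,"y":0.05,"z":-0.11,"twist":0.0889,"aperture":0.088},{"x":0.12,"y":0.085,"z":-0.11,"twist":0.1333,"aperture":0.088},{"x":0.17,"y":0.12,"z":-0.11,"twist":0.1778,"aperture":0.088},{"x":0.22,"y":0.155,"z":-0.11,"twist":0.2222,"aperture":0.088},{"x":0.27,"y":0.19,"z":-0.11,"twist":0.2667,"aperture":0.088},{"x":0.32,"y":0.225,"z":-0.11,"twist":0.3111,"aperture":0.088}]'

```text
clock: 1.1
tool_pos: [0.4667, 0.2942, 0.3614]
orientation: [180.0, 0.0, -78.4]
force: [0.4, 1.6, -0.2]
opening: 0.0878
gripper_force: 0.0
```

```bash
python3 go.py 0 -.305 .36 -90
```

```text
clock 1.1 hopper-frame TCP [-0.1293  0.0318] 0.3614 yaw rel -88.31 rp [179.99   0.  ] F [ 0.4  1.6 -0.2] op 0.0878 gf 0.0
d tool: 0.3405 -0.1193 0.0014 turn 1.69
```

Scaled: 1.7 degrees / 180 = 0.0094.

Emit:
drive_effector --offsets '[{"x":0.05,"y":-0.02,"twist":0.0094,"aperture":0.088},{"x":0.1,"y":-0.035,"twist":0.0094,"aperture":0.088},{"x":0.15,"y":-0.055,"twist":0.0094,"aperture":0.088},{"x":0.2,"y":-0.07,"twist":0.0094,"aperture":0.088},{"x":0.25,"y":-0.09,"twist":0.0094,"aperture":0.088},{"x":0.3,"y":-0.105,"twist":0.0094,"aperture":0.088},{"x":0.34,"y":-0.119,"twist":0.0094,"aperture":0.088},{"x":0.34,"y":-0.119,"z":0.03,"twist":0.0094,"aperture":0.088}]'

```text
clock: 2.1
tool_pos: [0.6542, -0.0151, 0.3321]
orientation: [-179.9, -0.0, -80.1]
force: [-0.7, -0.0, -1.7]
opening: 0.0876
gripper_force: 0.0
```

```bash
python3 go.py 0 -.305 .168 -90
```

```text
clock 2.1 hopper-frame TCP [ 0.0023 -0.3051] 0.3321 yaw rel -89.95 rp [-1.7986e+02 -4.0000e-02] F [-0.7 -0.  -1.7] op 0.0876 gf 0.0
d tool: -0.0001 0.0023 0.1641 turn 0.05
```

Emit:
drive_effector --offsets '[{"y":0.002,"z":0.05,"aperture":0.088},{"y":0.002,"z":0.1,"aperture":0.088},{"y":0.002,"z":0.14,"aperture":0.088},{"y":0.002,"z":0.164,"aperture":0.088},{"y":0.002,"z":0.164,"aperture":0.088}]'

```text
clock: 2.72
tool_pos: [0.6489, -0.0129, 0.1651]
orientation: [179.7, -0.0, -79.9]
force: [0.2, -0.7, 0.6]
opening: 0.0875
gripper_force: 0.0
```

Emit:
drive_effector --offsets '[{"aperture":0.01},{"aperture":0.01},{"aperture":0.01},{"aperture":0.01},{"aperture":0.01},{"aperture":0.01}]'

```text
clock: 3.48
tool_pos: [0.6504, -0.0127, 0.1676]
orientation: [-180.0, -0.0, -79.9]
force: [0.4, -0.4, 0.1]
opening: 0.0333
gripper_force: 0.0
```

```bash
python3 go.py 0 -.305 .168 -90
python3 -c "
import numpy as np
for a in np.arange(0,1.01,.1): print(round(a,1),(np.array([-(224*np.cos(a)-12*np.sin(a))+224,224*np.sin(a)+12*np.cos(a)-12])/1000).round(4))"
```

```text
clock 3.475 hopper-frame TCP [-0.0011 -0.302 ] 0.1676 yaw rel -89.76 rp [-180.   -0.] F [ 0.4 -0.4  0.1] op 0.0333 gf 0.0
d tool: 0.0030 -0.0011 -0.0004 turn 0.24
0.0 [0. 0.]
0.1 [0.0023 0.0223]
0.2 [0.0068 0.0443]
0.3 [0.0136 0.0657]
0.4 [0.0224 0.0863]
0.5 [0.0332 0.1059]
0.6 [0.0459 0.1244]
0.7 [0.0604 0.1415]
0.8 [0.0765 0.157 ]
0.9 [0.0942 0.1709]
1.0 [0.1131 0.183 ]
```

Emit:
drive_effector --offsets '[{"aperture":0.01},{"aperture":0.01},{"aperture":0.01},{"aperture":0.01},{"aperture":0.01}]'

```text
clock: 4.1
tool_pos: [0.6542, -0.0119, 0.169]
orientation: [-179.5, -0.0, -79.8]
force: [10.4, 1.0, -2.0]
opening: 0.0151
gripper_force: 30.0
```

```bash
python3 go.py 0 -.305 .168 -90
```

```text
clock 4.1 hopper-frame TCP [ 0.0029 -0.3019] 0.169 yaw rel -89.71 rp [-1.7954e+02 -2.0000e-02] F [10.4  1.  -2. ] op 0.0151 gf 30.0
d tool: 0.0030 0.0029 0.0010 turn 0.29
```

Rows first call to 0.4 (0.05 each): use table: 
0.05: (.0009,.011) ;.1:(.0023,.022);.15:(.004,.033);.2:(.007,.044);.25:(.010,.055);.3:(.0135,.065);.35:(.018,.076);.4:(.0225,.086).

Emit:
drive_effector --offsets '[{"x":-0.001,"y":-0.003,"z":-0.011,"aperture":0.01},{"x":-0.002,"y":-0.003,"z":-0.022,"aperture":0.01},{"x":-0.004,"y":-0.003,"z":-0.033,"aperture":0.01},{"x":-0.007,"y":-0.003,"z":-0.044,"aperture":0.01},{"x":-0.01,"y":-0.003,"z":-0.054,"aperture":0.01},{"x":-0.013,"y":-0.003,"z":-0.065,"aperture":0.01},{"x":-0.018,"y":-0.003,"z":-0.075,"aperture":0.01},{"x":-0.022,"y":-0.003,"z":-0.085,"aperture":0.01}]'

```text
clock: 5.1
tool_pos: [0.6504, 0.0103, 0.2533]
orientation: [-179.8, 0.0, -79.8]
force: [6.0, 4.2, -4.1]
opening: 0.0152
gripper_force: 30.0
```

```bash
python3 go.py 0 -.305 .168 -90
```

```text
clock 5.1 hopper-frame TCP [ 0.003  -0.2794] 0.2533 yaw rel -89.75 rp [-1.7984e+02  3.0000e-02] F [ 6.   4.2 -4.1] op 0.0152 gf 30.0
d tool: 0.0256 0.0031 0.0853 turn 0.25
```

Emit:
drive_effector --offsets '[{"x":-0.007,"y":-0.002,"z":-0.013,"aperture":0.01},{"x":-0.014,"y":-0.002,"z":-0.025,"aperture":0.01},{"x":-0.023,"y":-0.002,"z":-0.038,"aperture":0.01},{"x":-0.032,"y":-0.002,"z":-0.049,"aperture":0.01},{"x":-0.042,"y":-0.002,"z":-0.059,"aperture":0.01},{"x":-0.053,"y":-0.002,"z":-0.07,"aperture":0.01},{"x":-0.064,"y":-0.002,"z":-0.079,"aperture":0.01},{"x":-0.076,"y":-0.002,"z":-0.087,"aperture":0.01}]'

```text
clock: 6.1
tool_pos: [0.6377, 0.0849, 0.3403]
orientation: [180.0, -0.0, -79.9]
force: [-3.2, -1.2, -4.5]
opening: 0.0155
gripper_force: 30.0
```

Emit:
drive_effector --offsets '[{"aperture":0.01},{"aperture":0.01},{"aperture":0.01},{"aperture":0.01}]'

```text
clock: 6.6
tool_pos: [0.6378, 0.0842, 0.3397]
orientation: [180.0, -0.0, -79.9]
force: [-5.0, -0.8, -1.1]
opening: 0.0151
gripper_force: 30.0
```

```bash
python3 - <<'E'
from h import *
import go
s=ctrl.snapshot("top"); cv2.imwrite("pics/t1.png",cv2.resize(s["frame"][120:300,100:340,::-1],None,fx=3,fy=3))
E
```

```text
clock 6.6 hopper-frame TCP [ 0.0032 -0.2044] 0.3397 yaw rel -89.79 rp [ 1.7998e+02 -1.0000e-02] F [-5.  -0.8 -1.1] op 0.0151 gf 30.0
```

View pics/t1.png

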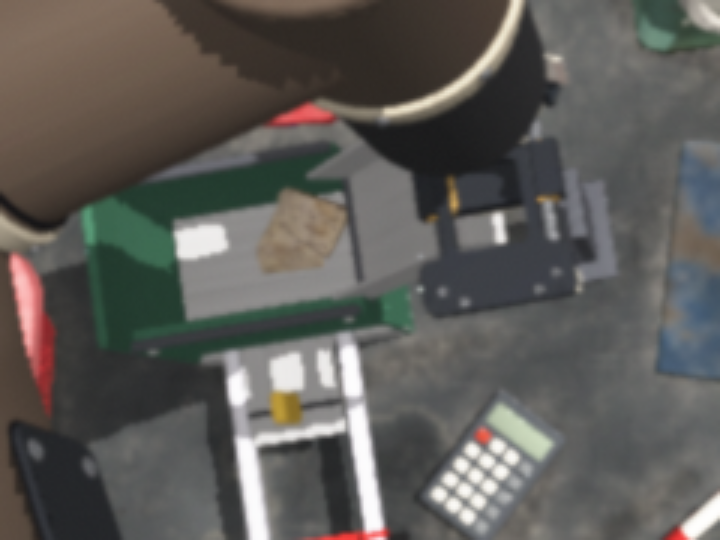

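One piece shows in the hopper at about (300,230) in the crop. The upper part of the tray is hidden by the gripper, so I'll tip slightly more, wait, and check both cameras.

Emit:
drive_effector --offsets '[{"x":-0.006,"z":-0.003,"aperture":0.01},{"x":-0.011,"z":-0.006,"aperture":0.01},{"x":-0.016,"z":-0.009,"aperture":0.01},{"x":-0.016,"z":-0.009,"aperture":0.01},{"x":-0.016,"z":-0.009,"aperture":0.01},{"x":-0.016,"z":-0.009,"aperture":0.01}]'

```text
clock: 7.4
tool_pos: [0.6352, 0.0995, 0.349]
orientation: [180.0, -0.1, -79.9]
force: [-4.6, -2.7, -0.8]
opening: 0.0153
gripper_force: 30.0
```

```bash
python3 - <<'E'
from h import *
import go
a=ctrl.snapshot("top")["frame"][120:300,100:300]; b=ctrl.snapshot("scene")["frame"][120:300,210:410]
cv2.imwrite("pics/t2.png",cv2.resize(np.hstack([a,b])[:,:,::-1],None,fx=2,fy=2,interpolation=2))
E
```

```text
clock 7.4 hopper-frame TCP [ 0.0032 -0.1889] 0.349 yaw rel -89.8 rp [ 1.7999e+02 -7.0000e-02] F [-4.6 -2.7 -0.8] op 0.0153 gf 30.0
```

View pics/t2.png

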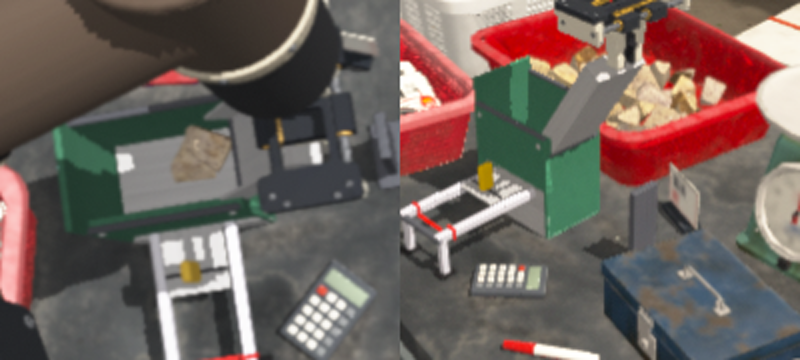

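Emit:
drive_effector --offsets '[{"x":0.014,"z":0.008,"aperture":0.01},{"x":0.025,"z":0.016,"aperture":0.01},{"x":0.037,"z":0.025,"aperture":0.01},{"x":0.047,"z":0.034,"aperture":0.01},{"x":0.058,"z":0.045,"aperture":0.01},{"x":0.066,"z":0.055,"aperture":0.01},{"x":0.075,"z":0.067,"aperture":0.01},{"x":0.083,"z":0.079,"aperture":0.01}]'

```text
clock: 8.5
tool_pos: [0.6493, 0.0182, 0.2693]
orientation: [180.0, 0.0, -79.9]
force: [-6.7, 0.5, -1.1]
opening: 0.0154
gripper_force: 30.0
```

Emit:
drive_effector --offsets '[{"x":0.008,"z":0.013,"aperture":0.01},{"x":0.014,"z":0.025,"aperture":0.01},{"x":0.019,"z":0.04,"aperture":0.01},{"x":0.024,"z":0.052,"aperture":0.01},{"x":0.027,"z":0.065,"aperture":0.01},{"x":0.03,"z":0.078,"aperture":0.01},{"x":0.032,"z":0.091,"aperture":0.01},{"x":0.033,"z":0.102,"aperture":0.01}]'

```text
clock: 9.5
tool_pos: [0.655, -0.0137, 0.1674]
orientation: [179.9, 0.0, -79.9]
force: [-20.3, 6.3, 44.8]
opening: 0.0148
gripper_force: 30.0
```

```bash
python3 - <<'E'
from h import *
import go
a=ctrl.snapshot("top")["frame"][120:300,100:340]; 
cv2.imwrite("pics/t3.png",cv2.resize(a[:,:,::-1],None,fx=3,fy=3,interpolation=2))
E
```

```text
clock 9.5 hopper-frame TCP [ 0.0034 -0.3038] 0.1674 yaw rel -89.78 rp [1.7993e+02 3.0000e-02] F [-20.3   6.3  44.8] op 0.0148 gf 30.0
```

View pics/t3.png

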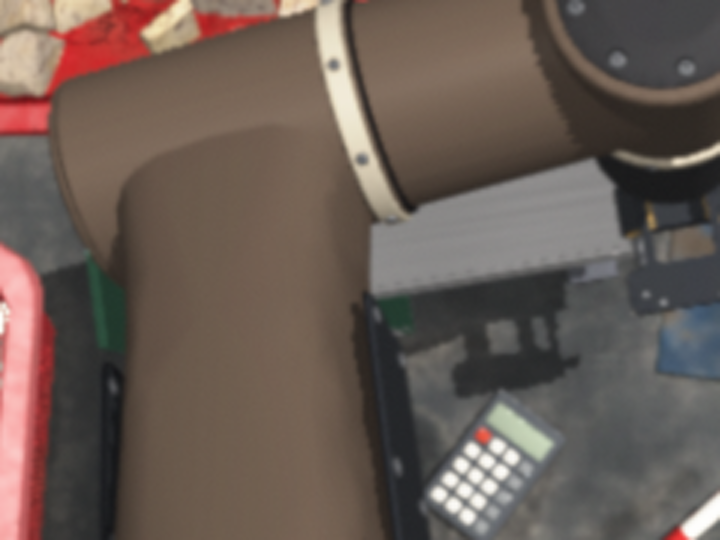

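The visible part of the tray is empty and it is seated (45 N down). The arm hides the hopper, so I'll release, lift clear and look again.

Emit:
drive_effector --offsets '[{"y":-0.002,"z":-0.003,"aperture":0.01},{"y":-0.002,"z":-0.003,"aperture":0.05},{"y":-0.002,"z":-0.003,"aperture":0.07},{"y":-0.002,"z":-0.003,"aperture":0.07},{"y":-0.002,"z":-0.003,"aperture":0.07}]'

```text
clock: 10.18
tool_pos: [0.6582, -0.0134, 0.171]
orientation: [-179.9, -0.0, -79.9]
force: [0.4, 0.4, -0.1]
opening: 0.0492
gripper_force: 0.0
```

```bash
python3 go.py
```

```text
clock 10.175 hopper-frame TCP [ 0.0066 -0.3041] 0.171 yaw rel -89.76 rp [-179.92   -0.  ] F [ 0.4  0.4 -0.1] op 0.0492 gf 0.0
```

Emit:
drive_effector --offsets '[{"z":-0.04,"aperture":0.07},{"z":-0.09,"aperture":0.07},{"z":-0.15,"aperture":0.07},{"z":-0.2,"aperture":0.07}]'

```text
clock: 10.68
tool_pos: [0.6578, -0.0136, 0.3736]
orientation: [-179.9, -0.0, -79.9]
force: [0.1, 0.4, -0.8]
opening: 0.0704
gripper_force: 0.0
```

```bash
python3 go.py -.25 -.1 .36 0
```

```text
clock 10.675 hopper-frame TCP [ 0.0061 -0.3042] 0.3736 yaw rel -89.76 rp [-1.7986e+02 -2.0000e-02] F [ 0.1  0.4 -0.8] op 0.0704 gf 0.0
d tool: -0.2053 0.2553 0.0136 turn -89.76
```

Scaled: -80 degrees / 180 = -0.4444.

Emit:
drive_effector --offsets '[{"x":-0.025,"y":0.025,"twist":-0.0556,"aperture":0.07},{"x":-0.05,"y":0.05,"twist":-0.1111,"aperture":0.07},{"x":-0.075,"y":0.075,"twist":-0.1667,"aperture":0.07},{"x":-0.1,"y":0.1,"twist":-0.2222,"aperture":0.07},{"x":-0.13,"y":0.13,"twist":-0.2778,"aperture":0.07},{"x":-0.155,"y":0.155,"twist":-0.3333,"aperture":0.07},{"x":-0.18,"y":0.18,"twist":-0.3889,"aperture":0.07},{"x":-0.205,"y":0.205,"twist":-0.4444,"aperture":0.07}]'

```text
clock: 11.68
tool_pos: [0.4189, 0.1528, 0.3709]
orientation: [-180.0, -0.1, 0.5]
force: [-0.4, 0.2, 0.1]
opening: 0.0699
gripper_force: 0.0
```

```bash
python3 - <<'E'
from h import *
import go
T=ctrl.snapshot("top"); S=ctrl.snapshot("scene")
a=T["frame"][120:300,100:340];b=S["frame"][120:300,210:370]
cv2.imwrite("pics/t4.png",cv2.resize(np.hstack([a,b])[:,:,::-1],None,fx=2,fy=2,interpolation=2))
E
python3 go.py -.108 0 .3 0
```

```text
clock 11.675 hopper-frame TCP [-0.2006 -0.0992] 0.3709 yaw rel -9.44 rp [-1.7995e+02 -6.0000e-02] F [-0.4  0.2  0.1] op 0.0699 gf 0.0
clock 11.775 hopper-frame TCP [-0.2014 -0.0985] 0.3715 yaw rel -9.37 rp [-1.7988e+02 -9.0000e-02] F [ 0.5 -0.3 -0.4] op 0.07 gf 0.0
d tool: 0.0761 -0.1124 0.0715 turn -9.37
```

View pics/t4.png

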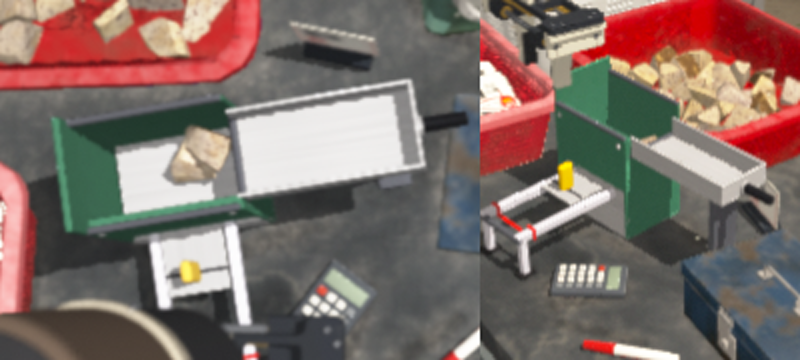

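The tray is down and empty, and taro shows at about (200,153). I'll check the heights there to see whether it is both pieces, stacked or leaning.

```bash
python3 - <<'E'
from h import *
import go
T=ctrl.snapshot("top")
vv,uu=np.mgrid[175:215,178:222]; uv=np.c_[uu.ravel(),vv.ravel()]; X=bydepth(T,uv); H=np.c_[(X[:,:2]-go.t)@go.R,X[:,2]]
for x in np.arange(.045,-.05,-.01): print("%.3f"%x,["%3.0f"%(1000*np.median(k)) if len(k:=H[(abs(H[:,0]-x)<.006)&(abs(H[:,1]-y)<.006),2]) else " - " for y in np.arange(-.09,.08,.01)])
E
```

```text
clock 11.775 hopper-frame TCP [-0.2014 -0.0985] 0.3715 yaw rel -9.37 rp [-1.7988e+02 -9.0000e-02] F [ 0.5 -0.3 -0.4] op 0.07 gf 0.0
0.045 ['162', '156', ' - ', ' 78', ' 80', '129', '121', '112', ' 81', ' 80', ' 81', ' 79', ' 77', ' - ', ' - ', ' - ', ' - ']
0.035 ['152', '153', '126', '138', '138', '134', '127', '118', '113', ' 79', ' 80', ' 81', ' 80', ' - ', ' - ', ' - ', ' - ']
0.025 ['153', '154', '144', '140', '136', '133', '128', '116', '116', ' 98', ' 80', ' 80', ' 80', ' - ', ' - ', ' - ', ' - ']
0.015 ['152', '154', '141', '136', '133', '131', '126', '115', '118', '115', ' 80', ' 80', ' 80', ' - ', ' - ', ' - ', ' - ']
0.005 ['152', '154', '138', '133', '130', '119', '107', '108', '107', '106', ' 82', ' 80', ' 80', ' - ', ' - ', ' - ', ' - ']
-0.005 ['153', '154', ' - ', ' 81', ' 82', ' 81', ' 96', ' 94', ' 86', ' 84', ' 81', ' 80', ' 80', ' - ', ' - ', ' - ', ' - ']
-0.015 ['155', '154', ' - ', ' 79', ' 80', ' 79', ' 81', ' 80', ' 79', ' 80', ' 80', ' - ', ' - ', ' - ', ' - ', ' - ', ' - ']
-0.025 ['156', '154', ' - ', ' 80', ' 79', ' - ', ' - ', ' - ', ' - ', ' - ', ' - ', ' - ', ' - ', ' - ', ' - ', ' - ', ' - ']
-0.035 [' - ', '155', ' - ', ' - ', ' - ', ' - ', ' - ', ' - ', ' - ', ' - ', ' - ', ' - ', ' - ', ' - ', ' - ', ' - ', ' - ']
-0.045 [' - ', ' - ', ' - ', ' - ', ' - ', ' - ', ' - ', ' - ', ' - ', ' - ', ' - ', ' - ', ' - ', ' - ', ' - ', ' - ', ' - ']
```

Both pieces lie side by side on the shut gate (z 80–144 mm, y −70 to +5 mm) and the tray floor is level at 153 mm. Next is the grip.

Scaled: -9.4 degrees / 180 = -0.0522.

Emit:
drive_effector --offsets '[{"x":0.02,"y":-0.03,"twist":-0.0278,"aperture":0.06},{"x":0.04,"y":-0.06,"z":0.01,"twist":-0.0522,"aperture":0.06},{"x":0.06,"y":-0.09,"z":0.03,"twist":-0.0522,"aperture":0.06},{"x":0.075,"y":-0.112,"z":0.05,"twist":-0.0522,"aperture":0.06},{"x":0.075,"y":-0.112,"z":0.1,"twist":-0.0522,"aperture":0.06},{"x":0.075,"y":-0.112,"z":0.14,"twist":-0.0522,"aperture":0.06},{"x":0.075,"y":-0.112,"z":0.17,"twist":-0.0522,"aperture":0.06},{"x":0.075,"y":-0.112,"z":0.17,"twist":-0.0522,"aperture":0.06}]'

```text
clock: 12.82
tool_pos: [0.4941, 0.2631, 0.1982]
orientation: [179.8, 0.2, 9.4]
force: [-1.3, -0.4, -0.4]
opening: 0.0601
gripper_force: 0.0
```

```bash
python3 - <<'E'
from h import *
import go
S=ctrl.snapshot("scene")
cv2.imwrite("pics/t5.png",cv2.resize(S["frame"][120:270,180:380][:,:,::-1],None,fx=4,fy=4,interpolation=2))
E
python3 go.py -.109 0 .115 0
```

```text
clock 12.825 hopper-frame TCP [-0.1076 -0.0035] 0.1982 yaw rel -0.48 rp [179.83   0.23] F [-1.3 -0.4 -0.4] op 0.0601 gf 0.0
clock 12.875 hopper-frame TCP [-0.1065 -0.0029] 0.2002 yaw rel -0.44 rp [1.7991e+02 6.0000e-02] F [-0.5  0.8  0.8] op 0.0599 gf 0.0
d tool: -0.0025 -0.0028 0.0852 turn -0.44
```

View pics/t5.png

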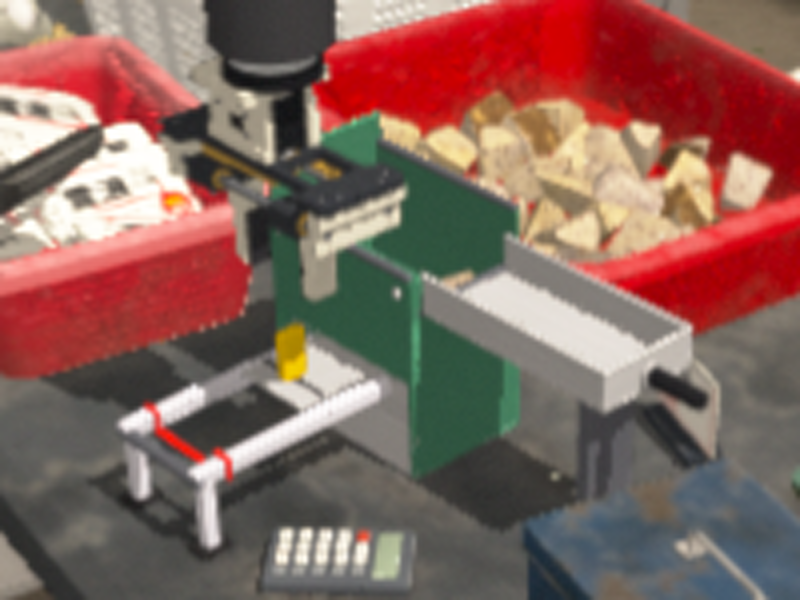

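The gripper is above the yellow grip (grip at crop (292,352)) and clear of the front wall. I'll descend and pinch.

Scaled: -0.4 degrees / 180 = -0.0022.

Emit:
drive_effector --offsets '[{"x":-0.003,"y":-0.003,"z":0.03,"twist":-0.0022,"aperture":0.06},{"x":-0.003,"y":-0.003,"z":0.06,"twist":-0.0022,"aperture":0.06},{"x":-0.003,"y":-0.003,"z":0.085,"twist":-0.0022,"aperture":0.06},{"x":-0.003,"y":-0.003,"z":0.085,"twist":-0.0022,"aperture":0.04},{"x":-0.003,"y":-0.003,"z":0.085,"twist":-0.0022,"aperture":0.003},{"x":-0.003,"y":-0.003,"z":0.085,"twist":-0.0022,"aperture":0.003},{"x":-0.003,"y":-0.003,"z":0.085,"twist":-0.0022,"aperture":0.003},{"x":-0.003,"y":-0.003,"z":0.085,"twist":-0.0022,"aperture":0.003}]'

```text
clock: 13.88
tool_pos: [0.4912, 0.2671, 0.116]
orientation: [-180.0, -0.0, 9.9]
force: [-0.5, -0.2, 0.1]
opening: 0.0157
gripper_force: 0.0
```

Emit:
drive_effector --offsets '[{"aperture":0.003},{"aperture":0.003},{"aperture":0.003},{"aperture":0.003}]'

```text
clock: 14.38
tool_pos: [0.4911, 0.2672, 0.1159]
orientation: [-180.0, -0.0, 10.0]
force: [-3.1, 1.0, 4.8]
opening: 0.0118
gripper_force: 30.0
```

```bash
python3 go.py -.211 0 .115 0
```

```text
clock 14.375 hopper-frame TCP [-0.1099  0.0011] 0.1159 yaw rel 0.05 rp [-1.7998e+02 -2.0000e-02] F [-3.1  1.   4.8] op 0.0118 gf 30.0
d tool: -0.1011 0.0010 0.0009 turn 0.05
```

Emit:
drive_effector --offsets '[{"x":-0.012,"y":0.001,"aperture":0.003},{"x":-0.025,"y":0.001,"aperture":0.003},{"x":-0.037,"y":0.001,"aperture":0.003},{"x":-0.05,"y":0.001,"aperture":0.003},{"x":-0.062,"y":0.001,"aperture":0.003},{"x":-0.075,"y":0.001,"aperture":0.003},{"x":-0.087,"y":0.001,"aperture":0.003},{"x":-0.094,"y":0.001,"aperture":0.003}]'

```text
clock: 15.38
tool_pos: [0.3997, 0.2513, 0.1159]
orientation: [-179.9, -0.2, 10.0]
force: [8.6, 5.6, -6.3]
opening: 0.0121
gripper_force: 30.0
```

Emit:
drive_effector --offsets '[{"x":-0.004,"aperture":0.003},{"x":-0.008,"aperture":0.003},{"x":-0.008,"aperture":0.003},{"x":-0.008,"aperture":0.003}]'

```text
clock: 15.88
tool_pos: [0.3922, 0.25, 0.1159]
orientation: [-179.9, -0.2, 10.0]
force: [8.5, 4.7, -6.4]
opening: 0.0118
gripper_force: 30.0
```

```bash
python3 - <<'E'
from h import *
import go
T=ctrl.snapshot("top");S=ctrl.snapshot("scene")
a=cv2.resize(T["frame"][165:325,150:250],None,fx=3.5,fy=3.5,interpolation=2);b=cv2.resize(S["frame"][170:270,200:280],None,fx=5.6,fy=5.6,interpolation=2)
cv2.imwrite("pics/t6.png",np.hstack([a,b[:a.shape[0]]])[:,:,::-1])
E
python3 go.py
```

```text
clock 15.875 hopper-frame TCP [-0.2103  0.0012] 0.1159 yaw rel 0.08 rp [-179.86   -0.21] F [ 8.5  4.7 -6.4] op 0.0118 gf 30.0
clock 15.975 hopper-frame TCP [-0.2102  0.0011] 0.1159 yaw rel 0.08 rp [-179.86   -0.21] F [ 8.6  4.9 -4.9] op 0.0115 gf 30.0
```

View pics/t6.png

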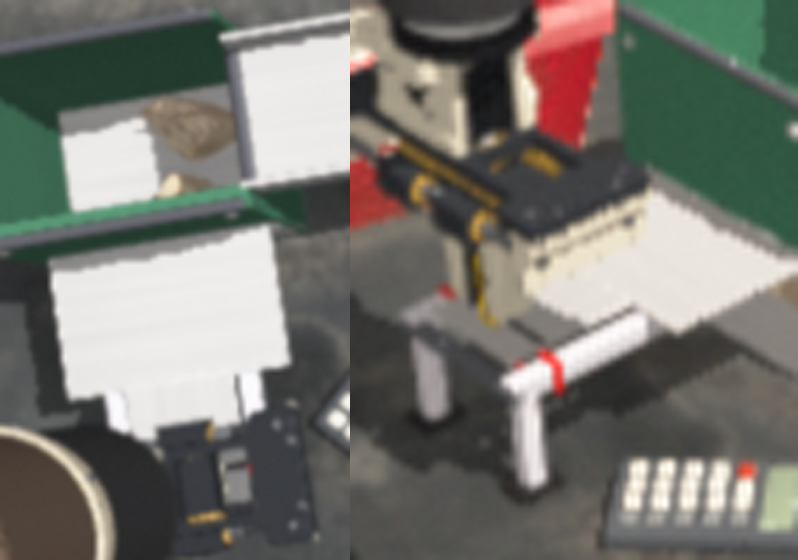

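Both pieces have dropped into the pan, and the mark's saddles are still on the rails. Now I'll check the gate's travel independently for slip, plus the heights of the pieces.

```bash
python3 - <<'E'
from m import mask,px
from h import *
import go,pickle
w=lambda p:(p[:,:2]-go.t)@go.R
T0=pickle.load(open("top0.pkl","rb"));T=ctrl.snapshot("top");S=ctrl.snapshot("scene")
print("tongue corner before/now",w(onplane(T0,(187,268.7),.08)),w(onplane(T,(192.5,290),.08)))
# brightness profile along plate/tongue strip y=+0.030 in hopper frame (z 0.08), before & now
for s,n in((T0,"before"),(T,"now")):
    xs=np.arange(-.24,-.09,.004); P=np.array([np.r_[go.t+go.R@[x,.026],.08] for x in xs]); q=proj(s,P).astype(np.float32)
    g=cv2.cvtColor(s["frame"],cv2.COLOR_RGB2GRAY); v=cv2.remap(g,q[:,:1].copy(),q[:,1:].copy(),1).ravel()
    print(n,[(round(float(x)*1000),int(a)) for x,a in zip(xs,v)])
y=px(mask(S,(20,150,90),(35,255,255),(200,180,250,260)));P=bydepth(S,y);print("yellow now",len(y),np.c_[w(P),P[:,2]].round(3)[::8])
for s in (pickle.load(open("scene0.pkl","rb")),S):
    r=px(mask(s,(0,140,90),(8,255,255),(225,215,250,245)));k=bydepth(s,r);k=k[k[:,2]>.05];print("saddle",len(k),k.mean(0),w(k).mean(0))
vv,uu=np.mgrid[175:230,160:222]; X=bydepth(T,np.c_[uu.ravel(),vv.ravel()]);H=np.c_[w(X),X[:,2]]
k=H[(abs(H[:,0])<.04)&(abs(H[:,1])<.07)];print("max z in hopper",k[:,2].max())
E
```

```text
top yellow 52 [195.30769231 256.23076923] z 0.0885823769912012 1.1156773407981229 top: [0.48992851 0.25365831 0.16055449] 26
 red 150 [182 297] [229 305] z [-0.00144809  0.06053948  0.0777617 ]
  red centre [0.3928553  0.24597449 0.078     ] cam line [ 0.17600672 -0.98438895  0.3928553   0.2459745 ] [0.38228958 0.194058   0.078     ] [0.40216449 0.30114261 0.078     ]
scene yellow 95 [252.29473684 207.42105263] z 0.062102454912602405 0.12382911276553707 top: [0.49236125 0.26197003 0.12064233] 19
 red 89 [205 205] [271 254] z [-0.00424263  0.01465836  0.07344631]
  red centre [0.39280935 0.27217079 0.078     ] cam line [0.00548368 0.999985   0.39280936 0.27217078] [0.37236497 0.05560243 0.078     ] [0.43720091 0.39849369 0.078     ]
handle 155 [312 176] [333 185] [ 0.65045316 -0.01347332  0.1742444 ] [ 0.47677004 -0.03576439  0.16068651] [0.66168467 0.0077891  1.11567734]
box [[ 0.54324241 -0.06430875  0.09355009]]
boxcorner [[ 0.65200434 -0.02952013  0.16864064]]
boxh [[ 0.59735466 -0.1394288   0.11259294]]
wall [[0.64425156 0.33586883 0.20182656]]
scale [[ 0.80768011 -0.0859776   0.
[... 915 characters left out ...]
, 44), (-216, 44), (-212, 45), (-208, 43), (-204, 44), (-200, 44), (-196, 44), (-192, 48), (-188, 65), (-184, 110), (-180, 204), (-176, 233), (-172, 233), (-168, 233), (-164, 234), (-160, 234), (-156, 234), (-152, 235), (-148, 237), (-144, 237), (-140, 235), (-136, 233), (-132, 234), (-128, 234), (-124, 236), (-120, 236), (-116, 234), (-112, 232), (-108, 233), (-104, 236), (-100, 235), (-96, 235), (-92, 236)]
yellow now 25 [[-0.238  0.024  0.186]
 [-0.196 -0.035  0.185]
 [-0.246 -0.042  0.166]
 [-0.219  0.     0.092]]
saddle 20 [0.39632996 0.2237232  0.06378599] [-0.210677   -0.02547463]
saddle 9 [0.40082819 0.19949965 0.07063149] [-0.21041048 -0.05011085]
max z in hopper 0.04977306355762002
```

The grip's front face is at −0.219, which means about 0.099–0.100 of travel and no slip. The pieces top out at 50 mm in the pan and the mark hasn't moved. I'll pull the last 2 mm, then hand in.

Emit:
drive_effector --offsets '[{"x":-0.002,"aperture":0.003},{"x":-0.002,"aperture":0.003},{"x":-0.002,"aperture":0.003},{"x":-0.002,"aperture":0.003}]'

```text
clock: 16.58
tool_pos: [0.3903, 0.2497, 0.1159]
orientation: [-179.9, -0.2, 10.0]
force: [8.4, 4.2, -5.6]
opening: 0.0115
gripper_force: 30.0
```

```bash
python3 go.py; python3 -c "
from plant import ctrl
print(ctrl.close_job())"
```

```text
clock 16.575 hopper-frame TCP [-0.2122  0.0012] 0.1159 yaw rel 0.07 rp [-179.86   -0.21] F [ 8.4  4.2 -5.6] op 0.0115 gf 30.0
the job is handed in; nothing more can be done
None
```

I handed the job in at 16.6 s with the gate held at the red mark (measured to about 2 mm), both taro pieces in the pan and the tray back down; I saw no sign that the mark or the other items had moved, but the judge's result was not shown.

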